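# Put the steel parallel away and slide the stiff case lid home

## Robot

A 6-joint arm with a two-finger parallel gripper is mounted at the origin on the work surface. World frame = base frame: x ahead of the robot, y to its left, z up, the work surface at z = 0. Lengths are in m, angles in degrees, forces in N, time in s.
With the tool pointing down it reaches from about 0.3 to 0.75 m from the base axis. Payload 8.5 kg.
Tool frame: the origin (TCP) lies midway between the tips of the shut fingers; the grasp point (between the pads) lies 19 mm behind it (env.grasp_offset is the distance from the TCP to the grasp point, in m); z points along the fingers, y is the line along which they close (so a half turn about z gives the same grasp; the last joint's range is limited). The gripper opens to 85 mm and grips with 20 to 120 N. Pads are 22 mm wide; open, the fingers measure 114 mm over their backs; the gripper's body (76 mm by 85 mm) begins 54 mm behind the grasp point. The pads swing forward as they close: fully open they stand 13 mm farther back than shut.
Start: joints at [-83.268, 21.807, 74.336, -0, 83.858, -12.336], TCP at [0.18, -0.52, 0.231] pointing down, gripper open.
Joint ranges: [-178.18, 178.18], [-50.72, 133.34], [12.68, 142.11], [-81.47, 261.47], [9.98, 163.14], [-165.26, 165.26]. Speed limits (degrees/s): [136.94, 136.94, 180, 180, 180, 180].

## Interface

Orientations are given as a 3x3 rotation matrix whose columns are the frame's x, y, z axes.
In Python, from rig import env gives the robot as it stands.
- The arm moves only by the tool servo_tool, never from a script. Its argument "deltas" is text: rows parted by semicolons, each of 7 numbers parted by spaces: the opening, from 0 (shut) to 1 (fully open), then the shift along the tool's x, y, z in mm, then the turn, a rotation vector about the tool's x, y, z in rad. A call has 1 to 8 rows; each row shifts and turns the commanded pose from where the row before left it, along the tool's axes as they then stand; what a row does not reach is not made up. A row lasts 1/12 s, in which the tool goes at most 41.7 mm and 7.16 degrees, less where a joint would pass 70% of its speed; a pose out of reach is approached as far as the arm can. A call is refused whole if a number of a shift passes 41.7 or a number of a turn 0.125, either way. A call with a gripper value outside its range is refused whole. The fingers move at their own pace and stop on an object; "newtons" is the grip in N (left out, the last holds). Time passes only in rows, so rows that do not move let the fingers close. It gives the time, the measured TCP pose, the force, the opening and the grip force at its end, in the units of the state.
- env.observe(): the state, without advancing time (a new reading comes with each control period).
- env.get_image(name): name is "side" or "top"; returns a dict with "img" (480x640x3 uint8, red, green, blue), "depth" (480x640 float32, m along the optical axis (not along the pixel's ray), 0 where there is no reading), "camera_matrix" (3x3 intrinsics, pixels), "world_to_cam" (4x4, takes a point from world to camera coordinates). Camera axes: x right, y down, z forward; pixel columns grow to the right and rows downward; lengths in m; the calibration is good to about 2 mm. A picture is of the moment at which its call begins.
- env.close_job(): hands the job in; it is judged then, once.
Trained networks look in a picture, given as the dict that the camera call returned (one of the last four; its "shot" number tells which), for a name from the list of things; names that differ only in an ending like _2 or _b are one class to them, and where a whole thing is asked for, a point or a joint stands for the part that bears it (a point fixed in the world has none). Each returns a list of dicts, best first, with "conf" (0 to 1); they miss things now and then, are a little off and sometimes report something else, mostly with a low value. They report only what shows in the picture. A call takes as long as a camera call. They do not tell look-alikes from the thing itself.
- env.spot_in(name, picture): "bbox" ([centre column, centre row, width, height] in pixels, round what is visible of it).
- env.spot_point(name, picture): "uv" ([column, row] in pixels: a listed point, or the origin of a listed thing).
The state is a dict: "time_s": time; "q": joint angles; "qvel": joint speeds; "joint_efforts": joint torques, N m; "position": TCP position; "tool_rot": TCP orientation; "ft_force": force on the tool from outside, world axes, zero at the start; "wrist_torque": the same for the moment, N m; "grip_width": finger opening in m; "gripper_force": force on a finger pad.
Only numpy, scipy, OpenCV 4.12 (cv2) and the standard library are available. Lean on these libraries where they do the work, as an engineer would, in place of code of your own. Each camera call takes 0.05 s, during which the arm holds its last target. There are 200 camera calls.

## Task

Lay the loose steel parallel back in the open wooden case beside its mate, then slide the case's stiff lid fully home. The case skids on the bench sooner than its lid moves, so bring it up square against the wooden planing stop, push the lid shut against that without ramming it, and leave the closed case standing there. Leave the jar, screwdriver and beaker alone.

Things in the scene. Friction and masses are not known exactly. Their poses are not given: they have to be found in the camera images.
- case: Loose wooden case, 200 long (its x) x 120 wide (y) x 50 high (mm), about 0.6 kg. Origin: centre of underside, z up; +x points to its closed end, which belongs against the stop; its lid slides out towards -x. Walls 10 thick, inside 180 x 100, floor 8 above the underside, lid's underside 36 above it. It skids on the bench at about 3 to 9 N, always less than its lid needs
- low_end (a point): middle of the top edge of the case's low end wall (x = -100, z = 36 in the case's frame). This wall is only 36 high and the lid runs over it, in grooves of the side walls; the other three walls are 50 high
- mate (a point): middle of the top of the other parallel (100 x 16 x 22), fixed in the case along x at x = 25, y = 38 (case frame), top 30 above the underside. Beside it at y = 27 stands a rib 4 thick, top 16 above the underside; the floor from y = -50 to y = 25 is free for the loose one
- case_seat (a point): point on the free floor of the case (x = 25, y = -12, z = 8 in the case's frame) where the loose parallel can lie along x, under no part of the lid at its start
- case_far (a point): bottom edge middle of the case's closed end (x = 100 in its frame), the face meant to bear on the planing stop
- lid (a joint): the lid's slide, in m: 0 = fully home (lid end flush with the case's low end), growing as it stands out towards the case's -x; 0.13 to 0.15 at the start, 0.16 at most. It has no spring, stays where it is left and takes about 11 N to move. Nudged sideways at its outer end, lid and case turn together on the bench, about a point some 270 from that end.
- lid_end (a point): middle of the lid's outer end face, the upright edge to push on, 40 above the bench. Lid 190 x 107 x 7.5, top 44 above the bench; a batten across its top, 70 along y x 8 x 6 high, centred 16 inside this end, tops out at 50. With the lid flush, a finger reaching lower than 36 also meets the case's end wall
- parallel: Loose ground steel bar 100 long (its x) x 16 wide (its y) x 22 high, 0.27 kg, lying on the bench on its 16 mm wide side; origin: centre of the underside
- stop: Planing stop: hardwood batten bolted to the bench, 240 long (its y) x 45 thick x 45 high. Origin: middle of the bottom edge of its working face; the face is upright, spans y = -120 to 120 and looks along its -x, towards the case; the batten lies at +x.
- jar: bystander: squat amber jar with a dark lid, 66 diameter x 70 high, standing; origin: centre of its foot
- screwdriver: bystander: screwdriver lying on the bench beyond the work, about 200 long along its x; origin: centre of its underside
- beaker: bystander: plastic beaker, 72 diameter x 85 high, standing; origin: centre of its foot
Not all that is in view belongs to the job. Of the things that look like the case, the larger one is meant.

How it is judged (in metres and radians):
On the way, in this order (a step that is already met when the one before it is completed fails the run):
1. the loose parallel lies on the floor of the case, released, with the lid still open (z of parallel in the frame of case between 0.004 and 0.022 m and x of parallel in the frame of case between -0.09 and 0.09 m and y of parallel in the frame of case between -0.05 and 0.026 m and contact force between the fingers and parallel below 0.2 N and value of joint lid above 0.08 m), for 0.2 s.
2. the lid is fully home (value of joint lid below 0.003 m), for 0.2 s.
At the end, for the whole second after the job is handed in: The lid is within 3 mm of fully home, the loose parallel is in the compartment, and the case stands at rest and upright on the bench with its closed end within 10 mm of the planing stop's face, within 100 mm of the stop's middle, and square to it within 0.08 rad (value of joint lid below 0.003 m and z of parallel in the frame of case between 0.004 and 0.022 m and x of parallel in the frame of case between -0.09 and 0.09 m and y of parallel in the frame of case between -0.05 and 0.026 m and x of case_far in the frame of stop above -0.01 m and y of case_far in the frame of stop between -0.1 and 0.1 m and angle between the x axis of case and the x axis of stop, either way round below 0.08 rad and angle between case's own z axis and vertical below 0.05 rad and linear speed of case below 0.01 m/s); the robot touches nothing.
It fails at once if the case or its lid is rammed: pressed with more than 50 N (contact force between any of the fingers, the arm and case above 50 N).
It fails at once if the case is tipped (angle between case's own z axis and vertical above 0.2 rad).
It fails at once if a bystander is moved more than 25 mm (distance of any of jar, screwdriver, beaker from where it was at the start of the episode above 0.025 m).
It also fails if it takes over 66 s, if anything falls off the work surface, if the arm or the gripper's body presses on something with over 40 N, if the wrist force passes 120 N, or if a joint passes its speed limit or range.

## Working session

There is one attempt and no reset: what is moved stays moved. The work goes in short steps, Python scripts to look and compute and a tool call to move; the robot and the scene stay as the last step left them, time stands still between calls to the robot, and variables do not carry over. Pictures are saved under pics/ and viewed, at most 10 in all, crops included, and the job is handed in when it is done.

Besides the shell and the picture viewer there is one more tool, called after "Emit:" in YAML: its name, and indented under it one key for each argument. servo_tool: Moves the arm, as the interface text tells. Its arguments: {"type":"object","properties":{"deltas":{"type":"string"},"newtons":{"type":"number"}},"required":["deltas"]}

```bash
mkdir -p pics; ls; cat > h.py <<'E'
import numpy as np, cv2
from rig import env
def ray(p,uv):
    K=np.array(p["camera_matrix"]);T=np.array(p["world_to_cam"]);R=T[:3,:3];t=T[:3,3]
    return -R.T@t, R.T@np.linalg.inv(K)@np.array([uv[0],uv[1],1.0])
def atz(p,uv,z):
    c,d=ray(p,uv);return c+d*(z-c[2])/d[2]
def atd(p,uv):
    c,d=ray(p,uv);u,v=int(round(uv[0])),int(round(uv[1]))
    w=p["depth"][max(v-2,0):v+3,max(u-2,0):u+3];w=w[w>0]
    return c+d*np.median(w) if w.size else None
def tri(p1,a,p2,b):
    c1,d1=ray(p1,a);c2,d2=ray(p2,b)
    s=np.linalg.lstsq(np.c_[d1,-d2],c2-c1,rcond=None)[0]
    x,y=c1+d1*s[0],c2+d2*s[1];return (x+y)/2,np.linalg.norm(x-y)
def proj(p,X):
    K=np.array(p["camera_matrix"]);T=np.array(p["world_to_cam"])
    q=K@(T[:3,:3]@np.array(X)+T[:3,3]);return q[:2]/q[2]
def save(p,n): cv2.imwrite("pics/"+n,cv2.cvtColor(p["img"],cv2.COLOR_RGB2BGR))
E
python3 - <<'E'
from h import *
np.set_printoptions(precision=4,suppress=True)
P={n:env.get_image(n) for n in("top","side")}
for n,p in P.items():
    save(p,n+"0.png"); print(n,ray(p,(320,240)))
    for k in ["case","parallel","stop","lid","jar","screwdriver","beaker"]:
        print(k,[(np.round(d["bbox"]).tolist(),round(d["conf"],2)) for d in env.spot_in(k,p)[:3]])
    for k in ["low_end","mate","case_seat","case_far","lid_end","parallel","stop","case","jar","beaker","screwdriver"]:
        print(k,[(np.round(d["uv"],1).tolist(),round(d["conf"],2),atd(p,d["uv"])) for d in env.spot_point(k,p)[:3]])
s=env.observe();print(s["position"],s["tool_rot"],s["time_s"])
E
```

```text
pics
top (array([0.4638, 0.084 , 1.33  ]), array([ 0.0811,  0.0116, -0.9967]))
case [([315.0, 259.0, 154.0, 60.0], 0.68), ([305.0, 345.0, 65.0, 71.0], 0.65)]
parallel [([505.0, 272.0, 14.0, 47.0], 0.97)]
stop [([208.0, 258.0, 29.0, 112.0], 0.75)]
lid [([345.0, 261.0, 88.0, 55.0], 0.91), ([306.0, 346.0, 61.0, 70.0], 0.91)]
jar [([520.0, 192.0, 40.0, 28.0], 0.69)]
screwdriver [([360.0, 156.0, 66.0, 25.0], 0.57), ([208.0, 258.0, 31.0, 107.0], 0.4)]
beaker [([130.0, 326.0, 45.0, 33.0], 0.68)]
low_end [([329.1, 260.1], 0.83, array([0.5229, 0.0795, 0.0429])), ([324.8, 372.2], 0.56, array([0.2705, 0.0946, 0.0064]))]
mate [([288.0, 342.1], 0.66, array([0.3421, 0.1752, 0.032 ]))]
case_seat [([304.4, 335.0], 0.88, array([0.3571, 0.1383, 0.033 ])), ([275.4, 252.0], 0.59, array([0.5458, 0.2028, 0.008 ])), ([504.1, 270.6], 0.25, array([ 0.4916, -0.3169,  0.0233]))]
case_far [([241.8, 254.0], 0.68, array([0.5403, 0.2741, 0.0497]))]
lid_end [([320.8, 368.8], 0.83, array([0.2825, 0.1031, 0.0359])), ([385.2, 265.7], 0.6, array([ 0.5077, -0.0457,  0.0431]))]
parallel [([505.0, 272.1], 0.9, array([ 0.4
[... 1724 characters left out ...]
, -0.0483,  0.0433])), ([294.9, 274.8], 0.55, array([0.5309, 0.1813, 0.0079]))]
parallel [([428.8, 202.5], 0.7, array([ 0.4897, -0.3104,  0.0019]))]
stop [([244.5, 306.2], 0.77, array([0.5059, 0.351 , 0.0433]))]
case [([367.1, 306.7], 0.95, array([0.3267, 0.1542, 0.0328])), ([294.9, 276.5], 0.92, array([0.5271, 0.1848, 0.0072]))]
jar [([388.5, 171.2], 0.57, array([ 0.6614, -0.3337,  0.0223]))]
beaker [([213.1, 393.6], 0.75, array([0.3683, 0.5293, 0.0537])), ([283.7, 274.7], 0.18, array([0.5501, 0.2004, 0.0077]))]
screwdriver [([275.1, 207.2], 0.79, array([0.7828, 0.0268, 0.0019]))]
[ 0.1797 -0.5198  0.2313] [[ 0.9452  0.3266  0.    ]
 [ 0.3266 -0.9452 -0.    ]
 [ 0.      0.     -1.    ]] 1.9
```

```bash
cat > m.py <<'E'
from h import *
def cloud(p):
    K=np.array(p["camera_matrix"]);T=np.array(p["world_to_cam"]);R=T[:3,:3]
    v,u=np.mgrid[:480,:640];d=p["depth"]
    X=np.stack([(u-K[0,2])/K[0,0]*d,(v-K[1,2])/K[1,1]*d,d],-1)
    W=(X-T[:3,3])@R; W[d==0]=np.nan; return W
def rect(W,box,zlo,zhi):
    x0,y0,x1,y1=box
    s=W[y0:y1,x0:x1].reshape(-1,3); s=s[(s[:,2]>zlo)&(s[:,2]<zhi)]
    return s,cv2.minAreaRect(s[:,:2].astype(np.float32)*1000)
E
python3 - <<'E'
from m import *
np.set_printoptions(precision=4,suppress=True)
p=env.get_image("top");W=cloud(p)
for n,b,l,h in[("par",(490,240,522,302),.012,.03),("stop",(185,195,228,320),.038,.05),("walls",(232,222,330,296),.046,.055),("lidcase",(232,222,400,296),.03,.055),("batten",(365,225,400,296),.0465,.056),("small",(270,305,345,385),.02,.06)]:
    s,r=rect(W,b,l,h);print(n,len(s),r,np.median(s,0)); 
    print(cv2.boxPoints(r))
im=cv2.cvtColor(p["img"],cv2.COLOR_RGB2BGR)
a=cv2.resize(im[180:400,180:420],None,fx=2.4,fy=2.4,interpolation=3);b=cv2.resize(im[160:300,480:540],(240,528),interpolation=3)
b=cv2.resize(im[168:300,480:540],(200,528),interpolation=3)
cv2.imwrite("pics/a1.png",np.hstack([a[:528],b]))
E
```

```text
par 361 ((488.3116149902344, -319.3489074707031), (99.82722473144531, 19.398832321166992), 2.1448862552642822) [ 0.4884 -0.3183  0.0213]
[[ 438.07   -311.5244]
 [ 438.796  -330.9096]
 [ 538.5532 -327.1734]
 [ 537.8273 -307.7882]]
stop 2087 ((538.0248413085938, 352.344970703125), (46.79386901855469, 240.03921508789062), 87.37648010253906) [0.5377 0.3518 0.0445]
[[417.0601 334.4662]
 [656.8477 323.4789]
 [658.9896 370.2237]
 [419.202  381.211 ]]
walls 1089 ((533.7896118164062, 178.01361083984375), (204.14491271972656, 120.13414764404297), 83.8960952758789) [0.5341 0.1833 0.0493]
[[463.2095  82.9069]
 [582.6626  70.1328]
 [604.3697 273.1204]
 [484.9166 285.8944]]
lidcase 5187 ((527.1615600585938, 113.92140197753906), (332.8824157714844, 120.49691009521484), 83.9642562866211) [0.5193 0.0698 0.0443]
[[449.746  -45.2621]
 [569.575  -57.9322]
 [604.5771 273.1049]
 [484.7482 285.775 ]]
batten 228 ((511.99310302734375, -25.52193832397461), (52.069923400878906, 105.74729919433594), 84.73683166503906) [ 0.5093 -0.0332  0.0482]
[[456.9542 -46.597 ]
 [562.2556 -56.2973]
 [567.032   -4.4469]
 [461.7306   5.2534]]
small 2766 ((337.1055908203125, 135.91041564941406), (149.8831787109375, 90.20630645751953), 32.367671966552734) [0.3369 0.136  0.0334]
[[249.6617 133.8859]
 [297.9537  57.6949]
 [424.5495 137.9349]
 [376.2575 214.1259]]
```

View pics/a1.png

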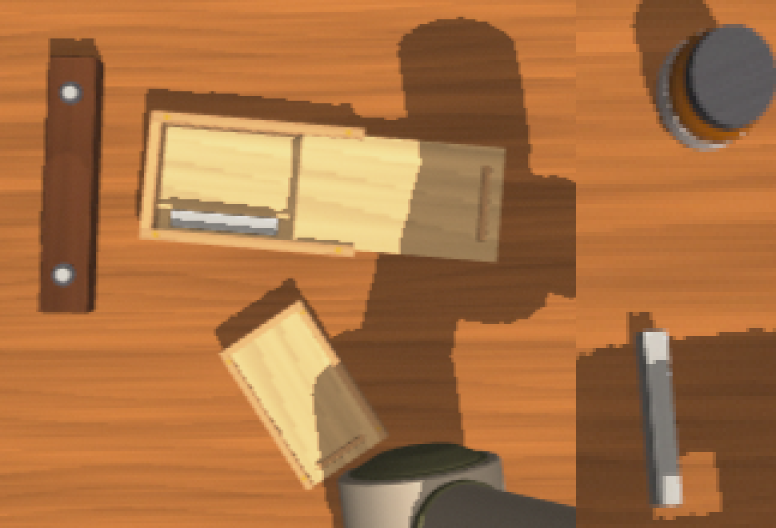

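View pics/side0.png

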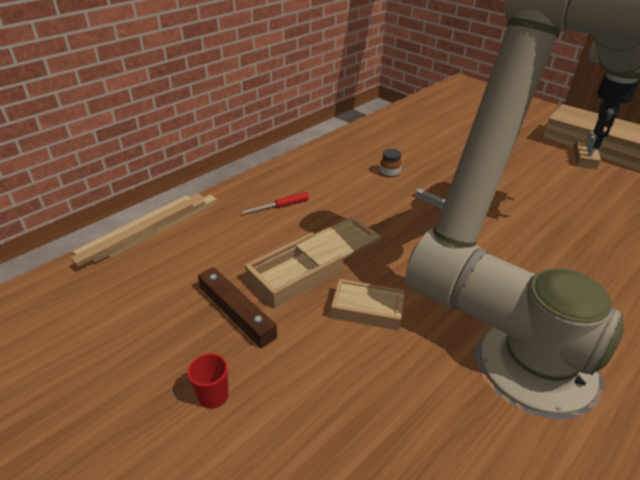

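Two case-like things: the large open box at top (315,259) / side (311,264), about 120 × 333 mm with its lid out and the mate inside, and a small closed 90 × 150 mm box at top (306,345). The large one is meant, and the crop confirms it. The stop is at (208,258) and the loose parallel at (505,272), lying along world x.

Emit:
servo_tool:
  deltas: "1 30 -8 5 0 0 0.1; 1 38 -9 10 0 0 0; 1 38 -9 10 0 0 0; 1 38 -9 10 0 0 0; 1 38 -9 10 0 0 0; 1 38 -9 10 0 0 0; 1 38 -9 10 0 0 0; 1 38 -9 10 0 0 0"
  newtons: 50

```text
time_s: 2.62
position: [0.4513, -0.3786, 0.1559]
tool_rot: [[0.973, 0.231, 0.0], [0.231, -0.973, -0.0], [0.0, 0.0, -1.0]]
ft_force: [0.7, -1.3, 0.5]
grip_width: 0.0855
gripper_force: 0.0
```

```bash
python3 - <<'E'
from m import *
np.set_printoptions(precision=4,suppress=True)
t=env.get_image("top");s=env.get_image("side")
o=env.observe();print(o["position"],o["tool_rot"][0],o["time_s"])
for k in ["parallel","mate","case_seat","case","stop"]:
    A=[d["uv"] for d in env.spot_point(k,t)];B=[d["uv"] for d in env.spot_point(k,s)]
    for a in A[:2]:
        for b in B[:2]:
            x,e=tri(t,a,s,b)
            if e<.015: print(k,x,round(e,4))
Ws=cloud(s)
W,r=rect(Ws,(410,180,450,215),.012,.03);print("par side",len(W),r,W[:,2].max() if len(W) else 0)
W,r=rect(Ws,(235,225,345,312),.046,.055);print("walls side",len(W),r)
W,r=rect(Ws,(190,260,285,350),.04,.05);print("stop side",len(W),r)
W,r=rect(cloud(t),(490,240,522,302),.012,.03);print("par top",r)
E
```

```text
[ 0.4532 -0.3763  0.1545] [ 0.9717  0.236  -0.0008] 2.7167
mate [0.5003 0.2096 0.0253] 0.0089
case_seat [0.5499 0.2032 0.0098] 0.0108
case_seat [ 0.3586  0.1352 -0.0013] 0.0118
case [0.3394 0.1346 0.0002] 0.0126
case [0.5246 0.1846 0.0189] 0.0118
stop [0.5387 0.3316 0.0073] 0.0004
par side 6 ((537.1356811523438, -312.2605285644531), (4.509338855743408, 10.784829139709473), 18.431692123413086) 0.0222057641129154
walls side 825 ((535.5721435546875, 192.84634399414062), (350.816650390625, 128.9889678955078), 85.57402038574219)
stop side 1962 ((535.0751342773438, 301.11016845703125), (149.7627410888672, 242.56394958496094), 86.91634368896484)
par top ((488.3642578125, -319.0783996582031), (100.19585418701172, 17.861982345581055), 3.163912057876587)
```

Emit:
servo_tool:
  deltas: "1 24 -24 0 0 0 0; 1 24 -24 0 0 0 0; 1 0 0 25 0 0 0.095; 1 0 0 35 0 0 0.095; 1 0 0 30 0 0 0; 1 0 0 10 0 0 0; 1 0 0 0 0 0 0; 1 0 0 0 0 0 0"

```text
time_s: 3.88
position: [0.4856, -0.3227, 0.0573]
tool_rot: [[0.999, 0.043, 0.001], [0.043, -0.999, -0.001], [0.001, 0.001, -1.0]]
ft_force: [0.1, -0.1, 0.5]
grip_width: 0.0856
gripper_force: 0.0
```

Emit:
servo_tool:
  deltas: "1 3 -3.5 20 0 0 0; 1 0 0 20 0 0 0; 1 0 0 10 0 0 0; 1 0 0 4 0 0 0; 0.3 0 0 0 0 0 0; 0 0 0 0 0 0 0; 0 0 0 0 0 0 0; 0 0 0 0 0 0 0"

```text
time_s: 4.55
position: [0.4886, -0.3188, 0.0033]
tool_rot: [[0.999, 0.043, 0.001], [0.043, -0.999, -0.001], [0.001, 0.001, -1.0]]
ft_force: [-0.2, 0.6, 0.6]
grip_width: 0.0387
gripper_force: 0.0
```

Emit:
servo_tool:
  deltas: "0 0 0 0 0 0 0; 0 0 0 0 0 0 0; 0 0 0 0 0 0 0; 0 0 0 0 0 0 0"

```text
time_s: 4.88
position: [0.4885, -0.3188, 0.0031]
tool_rot: [[0.999, 0.043, 0.001], [0.043, -0.999, -0.001], [0.001, 0.001, -1.0]]
ft_force: [-0.2, -0.7, 5.6]
grip_width: 0.0147
gripper_force: 50.0
```

Emit:
servo_tool:
  deltas: "0 0 0 -10 0 0 0; 0 0 0 -30 0 0 0; 0 0 0 -35 0 0 0; 0 0 0 -35 0 0 0; 0 5 -20 -20 0 0 0; 0 5 -33 0 0 0 0; 0 5 -33 0 0 0 0; 0 5 -33 0 0 0 0"

```text
time_s: 5.55
position: [0.5026, -0.1972, 0.1329]
tool_rot: [[0.999, 0.042, -0.0], [0.042, -0.999, 0.0], [-0.0, -0.0, -1.0]]
ft_force: [0.2, -0.3, -3.2]
grip_width: 0.0147
gripper_force: 49.3
```

Emit:
servo_tool:
  deltas: "0 6 -40 0 0 0 0; 0 6 -40 0 0 0 0; 0 6 -40 0 0 0 0; 0 6 -40 0 0 0 0; 0 6 -40 0 0 0 0; 0 6 -40 0 0 0 0; 0 6 -40 0 0 0 0; 0 6 -40 0 0 0 0"

```text
time_s: 6.22
position: [0.5367, 0.1252, 0.1326]
tool_rot: [[0.999, 0.043, -0.001], [0.043, -0.999, 0.0], [-0.001, -0.0, -1.0]]
ft_force: [0.8, -0.9, -2.9]
grip_width: 0.0148
gripper_force: 49.3
```

Emit:
servo_tool:
  deltas: "0 6 -40 0 0 0 0; 0 5 -30 0 0 0 0; 0 0 -10 0 0 0 -0.11; 0 0 0 0 0 0 -0.11; 0 0 0 0 0 0 -0.11; 0 0 0 0 0 0 -0.11; 0 0 0 0 0 0 -0.11; 0 0 0 0 0 0 -0.11"

```text
time_s: 6.88
position: [0.5444, 0.2036, 0.1324]
tool_rot: [[0.759, 0.651, -0.001], [0.651, -0.759, -0.0], [-0.001, -0.001, -1.0]]
ft_force: [0.0, -0.2, -2.9]
grip_width: 0.0149
gripper_force: 49.4
```

Emit:
servo_tool:
  deltas: "0 0 0 0 0 0 -0.11; 0 0 0 0 0 0 -0.11; 0 0 0 0 0 0 -0.11; 0 0 0 0 0 0 -0.11; 0 0 0 0 0 0 -0.11; 0 0 0 0 0 0 -0.11; 0 0 0 0 0 0 -0.1; 0 0 0 0 0 0 0"

```text
time_s: 7.55
position: [0.5445, 0.2035, 0.1324]
tool_rot: [[0.104, 0.995, -0.001], [0.995, -0.104, -0.0], [-0.0, -0.001, -1.0]]
ft_force: [-0.3, -1.2, -3.7]
grip_width: 0.0149
gripper_force: 49.4
```

Emit:
servo_tool:
  deltas: "0 0 0 0 0 0 0; 0 0 0 0 0 0 0"

```text
time_s: 7.72
position: [0.5447, 0.2035, 0.1324]
tool_rot: [[0.111, 0.994, -0.0], [0.994, -0.111, -0.0], [-0.0, -0.0, -1.0]]
ft_force: [-0.4, 0.0, -1.9]
grip_width: 0.0147
gripper_force: 49.4
```

```bash
python3 - <<'E'
from m import *
np.set_printoptions(precision=4,suppress=True)
s=env.get_image("side");p=env.get_image("top");o=env.observe();print(o["position"],o["tool_rot"],o["time_s"],o["q"],o["grip_width"])
im=cv2.cvtColor(s["img"],cv2.COLOR_RGB2BGR)[150:360,190:470]
cv2.imwrite("pics/b1.png",cv2.resize(im,None,fx=2.8,fy=2.8,interpolation=3))
E
```

```text
[0.5448 0.2035 0.1324] [[ 0.1097  0.994  -0.0002]
 [ 0.994  -0.1097  0.    ]
 [-0.     -0.0002 -1.    ]] 7.8167 [ 8.8269 29.8784 78.0448  0.0029 72.0891 15.1223] 0.01464457858204635
```

View pics/b1.png

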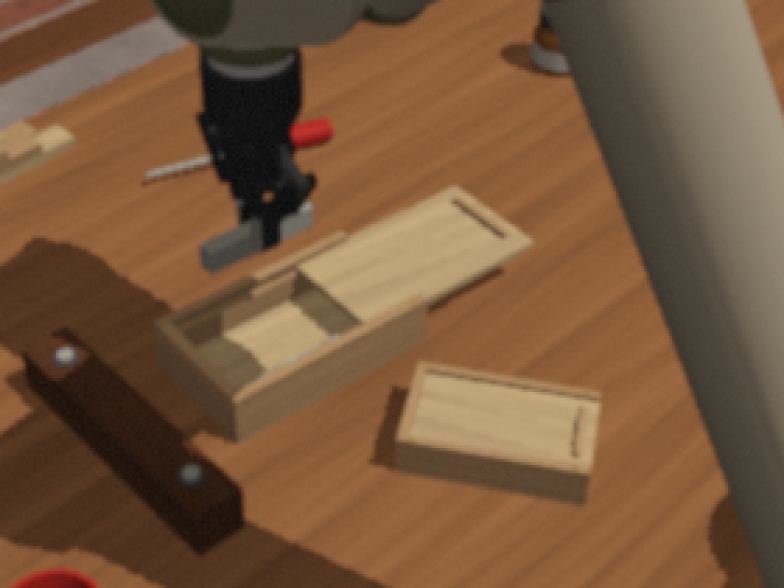

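The bar (crop (260,240)) is held level and along the case, above the open compartment. I'm lowering it.

Emit:
servo_tool:
  deltas: "0 0 2 30 0 0 0; 0 0 0 30 0 0 0; 0 0 0 25 0 0 0; 0 0 0 15 0 0 0; 0 0 0 10 0 0 0; 0 0 0 6 0 0 0; 0 0 0 3 0 0 0; 0 0 0 0 0 0 0"

```text
time_s: 8.48
position: [0.5471, 0.2034, 0.0135]
tool_rot: [[0.108, 0.994, 0.0], [0.994, -0.108, 0.0], [0.0, 0.0, -1.0]]
ft_force: [-1.2, -0.6, -1.4]
grip_width: 0.0148
gripper_force: 49.4
```

Emit:
servo_tool:
  deltas: "0 0 0 1 0 0 0; 0 0 0 0 0 0 0; 0.15 0 0 0 0 0 0; 0.3 0 0 0 0 0 0; 0.3 0 0 0 0 0 0; 0.3 0 0 0 0 0 0; 0.3 0 0 0 0 0 0"

```text
time_s: 9.07
position: [0.5471, 0.2034, 0.0126]
tool_rot: [[0.108, 0.994, 0.001], [0.994, -0.108, 0.0], [0.0, 0.001, -1.0]]
ft_force: [-0.7, 0.3, -0.3]
grip_width: 0.0257
gripper_force: 0.0
```

Emit:
servo_tool:
  deltas: "0.3 0 0 -10 0 0 0; 0.3 0 0 -30 0 0 0; 0.3 0 0 -40 0 0 0; 0.3 0 0 -40 0 0 0; 0.75 -20 0 -10 0 0 0; 0.75 -40 0 0 0 0 0; 0.75 -40 0 0 0 0 0; 0.75 -40 -2 0 0 0 0"

```text
time_s: 9.73
position: [0.5296, 0.0631, 0.1435]
tool_rot: [[0.107, 0.994, 0.002], [0.994, -0.107, -0.0], [-0.0, 0.002, -1.0]]
ft_force: [0.9, -1.8, 0.4]
grip_width: 0.0638
gripper_force: 0.0
```

Emit:
servo_tool:
  deltas: "0.75 -40 -2 0 0 0 0; 0.75 -40 -2 0 0 0 0; 0.75 -40 -2 0 0 0 0; 0.75 -35 -2 0 0 0 0; 0.75 -20 0 0 0 0 0; 0.75 0 0 0 0 0 0; 0.75 0 0 0 0 0 0"

```text
time_s: 10.32
position: [0.5029, -0.1094, 0.1429]
tool_rot: [[0.11, 0.994, 0.001], [0.994, -0.11, -0.0], [-0.0, 0.001, -1.0]]
ft_force: [-0.3, 0.5, 0.8]
grip_width: 0.0641
gripper_force: 0.0
```

```bash
cat > look.py <<'E'
from m import *
import sys
np.set_printoptions(precision=4,suppress=True)
p=env.get_image("top");o=env.observe();print(o["position"],o["tool_rot"],o["time_s"],o["grip_width"])
W=cloud(p)
for n,b,l,h in[("walls",(229,222,330,300),.046,.055),("lidcase",(229,222,345,300),.03,.055)]:
    s,r=rect(W,b,l,h);print(n,len(s),r);print(cv2.boxPoints(r))
m=(W[...,2]>.04)&(W[...,2]<.056);m[:, :340]=0;m[:215]=0;m[320:]=0
s=W[m];s=s[(s[:,1]<0.02)&(s[:,1]>-.08)];print("lid outer end y by x:",[(x,round(np.percentile(s[(abs(s[:,0]-x)<.004),1],2),4)) for x in(.46,.48,.5,.52,.54,.56) if (abs(s[:,0]-x)<.004).any()])
im=cv2.cvtColor(p["img"],cv2.COLOR_RGB2BGR)[180:340,190:430]
cv2.imwrite(sys.argv[1],cv2.resize(im,None,fx=3,fy=3,interpolation=3))
E
python3 look.py pics/c1.png
```

```text
[ 0.503  -0.1085  0.1428] [[ 0.1083  0.9941  0.0004]
 [ 0.9941 -0.1083  0.0001]
 [ 0.0002  0.0004 -1.    ]] 10.3667 0.06399887552970898
walls 1105 ((533.686767578125, 177.46115112304688), (204.91799926757812, 120.04666900634766), 83.89606475830078)
[[463.109   81.9654]
 [582.4751  69.2006]
 [604.2645 272.9568]
 [484.8984 285.7217]]
lidcase 3247 ((531.9256591796875, 160.61312866210938), (238.87167358398438, 120.14940643310547), 83.95594024658203)
[[459.6091  48.1667]
 [579.0906  35.5158]
 [604.2422 273.0596]
 [484.7607 285.7105]]
lid outer end y by x: [(0.46, np.float64(-0.0456)), (0.48, np.float64(-0.0463)), (0.5, np.float64(-0.0472)), (0.52, np.float64(-0.0513)), (0.54, np.float64(-0.0524)), (0.56, np.float64(-0.0554))]
```

View pics/c1.png

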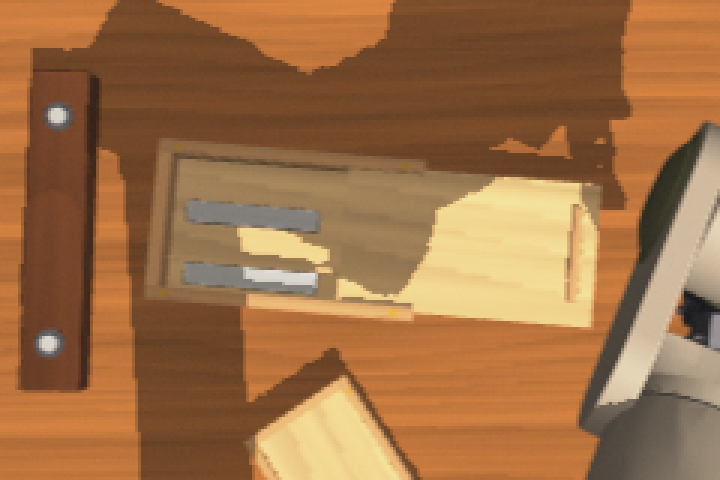

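Seen from above, both bars lie in the case (crop (252,217) and (250,277)). The lid's end is near crop x=597. Next I descend behind the lid end, turning to the stop's angle.

Emit:
servo_tool:
  deltas: "0.75 0 8 20 0 0 -0.06; 0.75 0 0 30 0 0 0; 0.75 0 0 30 0 0 0; 0.75 0 0 20 0 0 0; 0.75 10 0 10 0 0 0; 0.75 10 0 5 0 0 0; 0.75 5 0 0 0 0 0; 0.75 0 0 0 0 0 0"

```text
time_s: 11.03
position: [0.5125, -0.0829, 0.028]
tool_rot: [[0.045, 0.999, 0.0], [0.999, -0.045, -0.0], [0.0, 0.0, -1.0]]
ft_force: [-0.0, -1.0, -0.2]
grip_width: 0.0641
gripper_force: 0.0
```

Emit:
servo_tool:
  deltas: "0.75 5 0 0 0 0 0; 0.75 4 0 0 0 0 0; 0.75 4 0 0 0 0 0; 0.75 4 0 0 0 0 0; 0.75 4 0 0 0 0 0; 0.75 4 0 0 0 0 0; 0.75 4 0 0 0 0 0"

```text
time_s: 11.62
position: [0.5142, -0.0564, 0.0277]
tool_rot: [[0.049, 0.999, 0.002], [0.999, -0.049, -0.002], [-0.002, 0.002, -1.0]]
ft_force: [1.0, -6.2, -0.2]
grip_width: 0.0635
gripper_force: 3.1
```

Emit:
servo_tool:
  deltas: "0.75 4 0 0 0 0 0; 0.75 4 0 0 0 0 0; 0.75 4 0 0 0 0 0; 0.75 4 0 0 0 0 0; 0.75 4 0 0 0 0 0; 0.75 4 0 0 0 0 0; 0.75 4 0 0 0 0 0; 0.75 4 0 0 0 0 0"

```text
time_s: 12.28
position: [0.5158, -0.0245, 0.0277]
tool_rot: [[0.049, 0.999, 0.002], [0.999, -0.049, -0.002], [-0.002, 0.002, -1.0]]
ft_force: [0.6, -6.9, -0.6]
grip_width: 0.0642
gripper_force: 3.1
```

```bash
python3 look.py pics/c2.png
```

```text
[ 0.5157 -0.0238  0.0277] [[ 0.0483  0.9988  0.0015]
 [ 0.9988 -0.0483 -0.0011]
 [-0.001   0.0016 -1.    ]] 12.3333 0.06426043990817358
walls 998 ((528.4498291015625, 191.83187866210938), (231.0304412841797, 120.03411102294922), 85.30746459960938)
[[459.1838  81.6138]
 [578.8156  71.7939]
 [597.7158 302.05  ]
 [478.0841 311.8698]]
lidcase 3767 ((527.095703125, 175.3352508544922), (264.9805603027344, 120.03411102294922), 85.30746459960938)
[[456.4409  48.199 ]
 [576.0727  38.3792]
 [597.7505 302.4715]
 [478.1187 312.2914]]
lid outer end y by x: [(0.48, np.float64(-0.0042))]
```

View pics/c2.png

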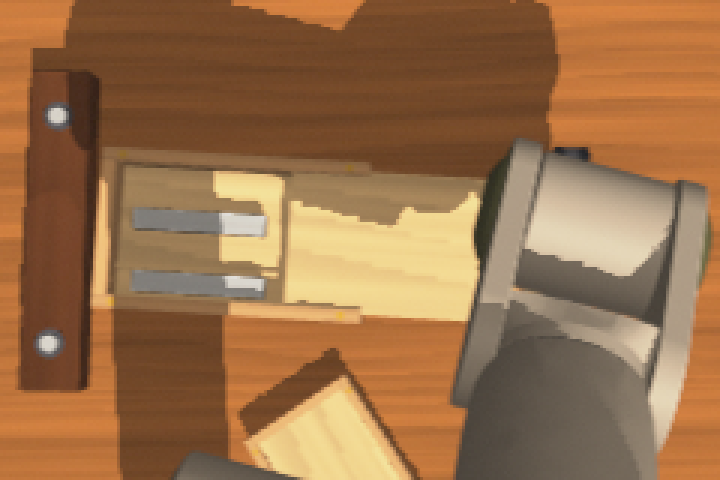

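The case is sliding and turning square. Its closed end (crop x≈100) stands about 20 mm short of the stop face (x≈90–98).

Emit:
servo_tool:
  deltas: "0.75 4 0 0 0 0 0; 0.75 4 0 0 0 0 0; 0.75 3 0 0 0 0 0; 0.75 3 0 0 0 0 0; 0.75 3 0 0 0 0 0; 0.75 2 0 0 0 0 0; 0.75 2 0 0 0 0 0; 0.75 2 0 0 0 0 0"

```text
time_s: 13.0
position: [0.5173, -0.0023, 0.0277]
tool_rot: [[0.049, 0.999, 0.002], [0.999, -0.049, -0.003], [-0.003, 0.003, -1.0]]
ft_force: [2.3, -11.5, -0.7]
grip_width: 0.0642
gripper_force: 5.5
```

Emit:
servo_tool:
  deltas: "0.75 2 0 0 0 0 0; 0.75 2 0 0 0 0 0; 0.75 2 0 0 0 0 0; 0.75 2 0 0 0 0 0; 0.75 2 0 0 0 0 0; 0.75 2 0 0 0 0 0"

```text
time_s: 13.5
position: [0.5181, 0.0096, 0.0277]
tool_rot: [[0.049, 0.999, 0.003], [0.999, -0.049, -0.003], [-0.003, 0.003, -1.0]]
ft_force: [3.5, -10.5, -0.8]
grip_width: 0.0638
gripper_force: 5.5
```

Emit:
servo_tool:
  deltas: "0.75 3 0 0 0 0 0; 0.75 4 0 0 0 0 0; 0.75 4 0 0 0 0 0; 0.75 4 0 0 0 0 0; 0.75 4 0 0 0 0 0; 0.75 4 0 0 0 0 0; 0.75 4 0 0 0 0 0; 0.75 4 0 0 0 0 0"

```text
time_s: 14.17
position: [0.5198, 0.0406, 0.0277]
tool_rot: [[0.049, 0.999, 0.003], [0.999, -0.049, -0.003], [-0.002, 0.004, -1.0]]
ft_force: [3.9, -12.5, -2.2]
grip_width: 0.0639
gripper_force: 5.6
```

```bash
python3 look.py pics/c3.png
```

```text
[0.5198 0.0412 0.0277] [[ 0.0487  0.9988  0.0034]
 [ 0.9988 -0.0487 -0.0024]
 [-0.0023  0.0035 -1.    ]] 14.2167 0.06432336139600661
walls 1037 ((527.2210083007812, 195.32937622070312), (224.02320861816406, 120.06761932373047), 85.44373321533203)
[[458.4789  88.4407]
 [578.1671  78.9028]
 [595.9631 302.218 ]
 [476.2749 311.756 ]]
lidcase 3451 ((526.2798461914062, 181.1678466796875), (252.53028869628906, 120.39212799072266), 85.37548828125)
[[456.0996  60.1671]
 [576.0997  50.4604]
 [596.4601 302.1686]
 [476.46   311.8752]]
lid outer end y by x: []
```

View pics/c3.png

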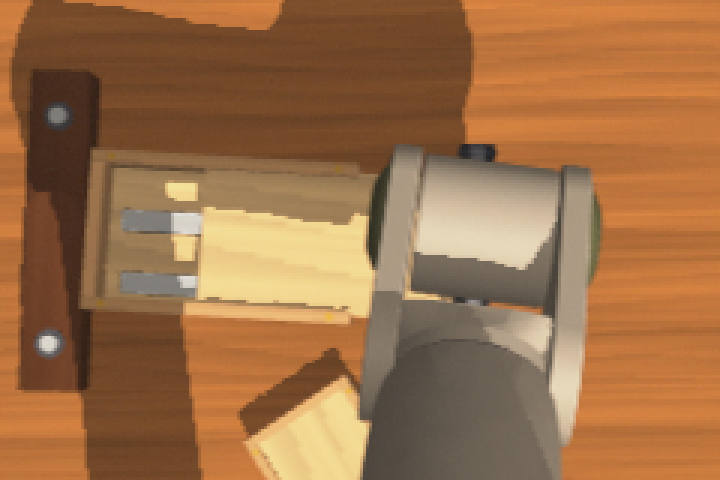

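The case now stands against the stop, within about 2° of square, and the lid is sliding. I keep pushing.

Emit:
servo_tool:
  deltas: "0.75 4 0 0 0 0 0; 0.75 4 0 0 0 0 0; 0.75 4 0 0 0 0 0; 0.75 4 0 0 0 0 0; 0.75 4 0 0 0 0 0; 0.75 4 0 0 0 0 0; 0.75 4 0 0 0 0 0; 0.75 4 0 0 0 0 0"

```text
time_s: 14.88
position: [0.5215, 0.0726, 0.0277]
tool_rot: [[0.049, 0.999, 0.004], [0.999, -0.049, -0.003], [-0.002, 0.004, -1.0]]
ft_force: [4.6, -12.5, -1.5]
grip_width: 0.0639
gripper_force: 5.6
```

Emit:
servo_tool:
  deltas: "0.75 4 0 0 0 0 0; 0.75 4 0 0 0 0 0; 0.75 4 0 0 0 0 0; 0.75 4 0 0 0 0 0; 0.75 3 0 0 0 0 0; 0.75 3 0 0 0 0 0; 0.75 2 0 0 0 0 0; 0.75 1 0 0 0 0 0"

```text
time_s: 15.55
position: [0.5227, 0.0976, 0.0277]
tool_rot: [[0.049, 0.999, 0.004], [0.999, -0.049, -0.002], [-0.002, 0.004, -1.0]]
ft_force: [5.8, -11.9, -2.0]
grip_width: 0.0644
gripper_force: 5.5
```

```bash
sed -i 's/229,222/222,215/g' look.py; python3 look.py pics/c4.png; python3 - <<'E'
from m import *
s=env.get_image("side");im=cv2.cvtColor(s["img"],cv2.COLOR_RGB2BGR)[190:350,190:400]
a=cv2.resize(im,(525,400),interpolation=3);cv2.imwrite("pics/s4.png",a)
E
```

```text
[0.5227 0.0977 0.0277] [[ 0.0489  0.9988  0.0037]
 [ 0.9988 -0.0489 -0.0024]
 [-0.0022  0.0038 -1.    ]] 15.6 0.06365626229805593
walls 877 ((528.3392944335938, 219.02426147460938), (209.00762939453125, 119.96382904052734), 85.03115844726562)
[[459.5313 120.1084]
 [579.0443 109.7179]
 [597.1473 317.9401]
 [477.6343 328.3306]]
lidcase 2949 ((528.2511596679688, 218.01065063476562), (211.04251098632812, 119.96382904052734), 85.03117370605469)
[[459.3551 118.0812]
 [578.8681 107.6907]
 [597.1472 317.9401]
 [477.6342 328.3306]]
lid outer end y by x: []
```

View pics/s4.png

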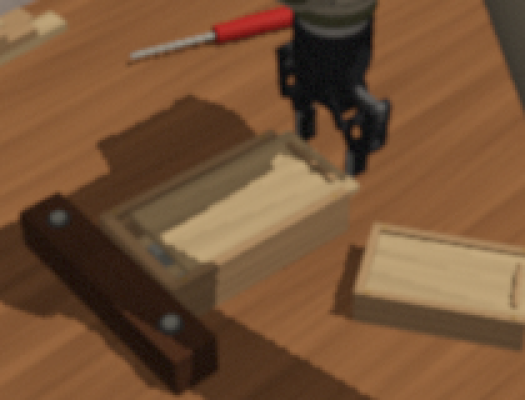

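The lid stands out about 20 mm at crop (330,180). The case sits near the stop and is slightly out of square. I'll finish slowly, watching the force.

Emit:
servo_tool:
  deltas: "0.75 2 0 0 0 0 0; 0.75 2 0 0 0 0 0; 0.75 2 0 0 0 0 0; 0.75 1.5 0 0 0 0 0; 0.75 1.5 0 0 0 0 0; 0.75 1 0 0 0 0 0; 0.75 1 0 0 0 0 0; 0.75 1 0 0 0 0 0"

```text
time_s: 16.32
position: [0.5233, 0.1094, 0.0277]
tool_rot: [[0.049, 0.999, 0.004], [0.999, -0.049, -0.002], [-0.002, 0.004, -1.0]]
ft_force: [4.8, -12.1, -1.1]
grip_width: 0.0641
gripper_force: 5.5
```

Emit:
servo_tool:
  deltas: "0.75 1 0 0 0 0 0; 0.75 1 0 0 0 0 0; 0.75 1 0 0 0 0 0; 0.75 1 0 0 0 0 0"

```text
time_s: 16.65
position: [0.5235, 0.1134, 0.0277]
tool_rot: [[0.049, 0.999, 0.004], [0.999, -0.049, -0.002], [-0.002, 0.004, -1.0]]
ft_force: [5.7, -11.3, -1.7]
grip_width: 0.0643
gripper_force: 5.5
```

Emit:
servo_tool:
  deltas: "0.75 1 0 0 0 0 0; 0.75 1 0 0 0 0 0; 0.75 0.5 0 0 0 0 0"

```text
time_s: 16.9
position: [0.5238, 0.1152, 0.0277]
tool_rot: [[0.049, 0.999, 0.004], [0.999, -0.049, -0.004], [-0.004, 0.004, -1.0]]
ft_force: [6.3, -18.3, -2.6]
grip_width: 0.0644
gripper_force: 9.0
```

Emit:
servo_tool:
  deltas: "0.75 0.5 0 0 0 0 0; 0.75 0 0 0 0 0 0; 0.75 0.5 0 0 0 0 0; 0.75 0 0 0 0 0 0"

```text
time_s: 17.23
position: [0.5244, 0.1155, 0.0278]
tool_rot: [[0.05, 0.999, 0.005], [0.999, -0.05, -0.004], [-0.004, 0.005, -1.0]]
ft_force: [7.0, -19.5, -2.6]
grip_width: 0.064
gripper_force: 9.7
```

```bash
python3 look.py pics/c5.png; python3 - <<'E'
from m import *
s=env.get_image("side");im=cv2.cvtColor(s["img"],cv2.COLOR_RGB2BGR)[190:350,190:400]
b=cv2.imread("pics/c5.png")[60:460,0:330]
a=cv2.resize(im,(470,400),interpolation=3);cv2.imwrite("pics/s5.png",np.hstack([a,b]))
W=cloud(env.get_image("top"));S,r=rect(W,(185,195,225,320),.038,.0465);print(r,cv2.boxPoints(r))
E
```

```text
[0.5244 0.1155 0.0278] [[ 0.0498  0.9987  0.005 ]
 [ 0.9987 -0.0498 -0.0045]
 [-0.0042  0.0052 -1.    ]] 17.2833 0.06415077557358241
walls 826 ((529.53076171875, 231.27496337890625), (183.85130310058594, 120.0420913696289), 85.1390609741211)
[[461.936  144.766 ]
 [581.5464 134.5939]
 [597.1255 317.7839]
 [477.5151 327.956 ]]
lidcase 2709 ((529.088623046875, 225.70632934570312), (194.88446044921875, 120.14437866210938), 85.20773315429688)
[[461.0858 133.6234]
 [580.8102 123.5861]
 [597.0914 317.7893]
 [477.3671 327.8265]]
lid outer end y by x: []
((537.6939697265625, 344.3552551269531), (62.53671646118164, 240.40093994140625), 87.59427642822266) [[416.28693 318.1599 ]
 [656.476   308.06897]
 [659.101   370.5506 ]
 [418.91193 380.64154]]
```

View pics/s5.png

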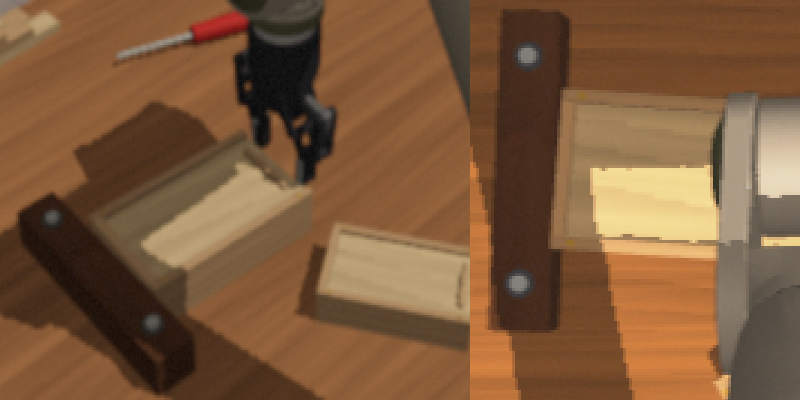

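Emit:
servo_tool:
  deltas: "0.75 0.5 0 0 0 0 0; 0.75 0.5 0 0 0 0 0; 0.75 0 0 0 0 0 0"

```text
time_s: 17.63
position: [0.5251, 0.1159, 0.028]
tool_rot: [[0.05, 0.999, 0.006], [0.999, -0.05, -0.005], [-0.005, 0.007, -1.0]]
ft_force: [8.6, -23.9, -2.1]
grip_width: 0.0642
gripper_force: 11.5
```

Emit:
servo_tool:
  deltas: "0.75 0.5 0 0 0 0 0; 0.75 0.5 0 0 0 0 0; 0.75 0 0 0 0 0 0"

```text
time_s: 17.88
position: [0.5257, 0.1163, 0.0281]
tool_rot: [[0.051, 0.999, 0.008], [0.999, -0.05, -0.006], [-0.006, 0.008, -1.0]]
ft_force: [11.3, -27.6, -2.6]
grip_width: 0.0642
gripper_force: 13.2
```

Force reached 28 N with no more travel, so I back off and look.

Emit:
servo_tool:
  deltas: "0.75 -3 0 0 0 0 0; 0.75 -10 0 0 0 0 0; 0.75 -30 0 0 0 0 0; 0.75 -40 0 0 0 0 0; 0.75 -40 0 0 0 0 0; 0.75 -40 0 -10 0 0 0; 0.75 -40 0 -20 0 0 0; 0.75 -40 0 -20 0 0 0"

```text
time_s: 18.55
position: [0.5095, -0.1182, 0.0748]
tool_rot: [[0.048, 0.999, -0.002], [0.999, -0.048, 0.001], [0.001, -0.002, -1.0]]
ft_force: [1.1, -0.6, -0.3]
grip_width: 0.064
gripper_force: 0.0
```

Emit:
servo_tool:
  deltas: "0.75 -35 20 -20 0 0 0; 0.75 -35 20 -20 0 0 0; 0.75 0 0 0 0 0 0; 0.75 0 0 0 0 0 0"

```text
time_s: 18.88
position: [0.5448, -0.1847, 0.1121]
tool_rot: [[0.05, 0.999, 0.002], [0.999, -0.05, -0.0], [-0.0, 0.002, -1.0]]
ft_force: [-0.3, -0.5, -0.3]
grip_width: 0.0641
gripper_force: 0.0
```

```bash
sed -i 's/330,300/345,300/' look.py; python3 look.py pics/c6.png; python3 - <<'E'
from m import *
p=env.get_image("top");im=cv2.cvtColor(p["img"],cv2.COLOR_RGB2BGR)[180:320,180:360]
cv2.imwrite("pics/c6.png",cv2.resize(im,None,fx=4,fy=4,interpolation=3))
W=cloud(p);S=W[180:330,200:360].reshape(-1,3)
# case-frame profile along its axis from depth: height vs distance
a=np.radians(85.2);u=np.array([np.cos(a),np.sin(a)]);n=np.array([u[1],-u[0]])
c=np.array([537,323]);q=S[:,:2]*1000-c;t=q@u;w=q@n
for lo,hi in((-45,-25),(25,45),(-59,-52)):
    print(lo,[(k,round(1000*np.median(S[(w>lo)&(w<hi)&(abs(t-k)<1.2),2]),1)) for k in range(-206,-180,2) if ((w>lo)&(w<hi)&(abs(t-k)<1.2)).any()])
E
```

```text
[ 0.544  -0.1831  0.1113] [[ 0.0487  0.9988 -0.0007]
 [ 0.9988 -0.0487  0.0009]
 [ 0.0009 -0.0008 -1.    ]] 18.9333 0.06394265387865254
walls 1441 ((528.8635864257812, 225.96511840820312), (195.8231201171875, 120.15876007080078), 84.90900421142578)
[[460.3328 133.7711]
 [580.0175 123.1085]
 [597.3944 318.1591]
 [477.7097 328.8217]]
lidcase 4604 ((528.8560180664062, 225.88006591796875), (195.99383544921875, 120.15876007080078), 84.90900421142578)
[[460.3176 133.6011]
 [580.0023 122.9384]
 [597.3944 318.1591]
 [477.7097 328.8217]]
lid outer end y by x: []
-45 [(-206, np.float64(-1.0)), (-204, np.float64(-2.0)), (-202, np.float64(-1.2)), (-200, np.float64(2.0)), (-198, np.float64(-0.9)), (-196, np.float64(5.7)), (-194, np.float64(42.2)), (-192, np.float64(42.4)), (-190, np.float64(41.3)), (-188, np.float64(42.6)), (-186, np.float64(44.3)), (-184, np.float64(44.1)), (-182, np.float64(44.5))]
25 [(-206, np.float64(-0.7)), (-204, np.float64(-1.5)), (-202, np.float64(0.8)), (-200, np.float64(0.3)), (-198, np.float64(0.3)), (-196, np.float64(8.5)), (-194, np.float64(43.4)), (-192, np.float64(43.2)), (-190, np.float64(41.8)), (-188, np.float64(44.0)), (-186, np.float64(45.5)), (-184, np.float64(43.6)), (-182, np.float64(47.2))]
-59 [(-206, np.float64(-1.1)), (-204, np.float64(0.7)), (-202, np.float64(-0.4)), (-200, np.float64(0.3)), (-198, np.float64(0.3)), (-196, np.float64(8.6)), (-194, np.float64(35.9)), (-192, np.float64(47.3)), (-190, np.float64(50.5)), (-188, np.float64(52.6)), (-186, np.float64(47.1)), (-184, np.float64(47.1)), (-182, np.float64(52.5))]
```

View pics/c6.png

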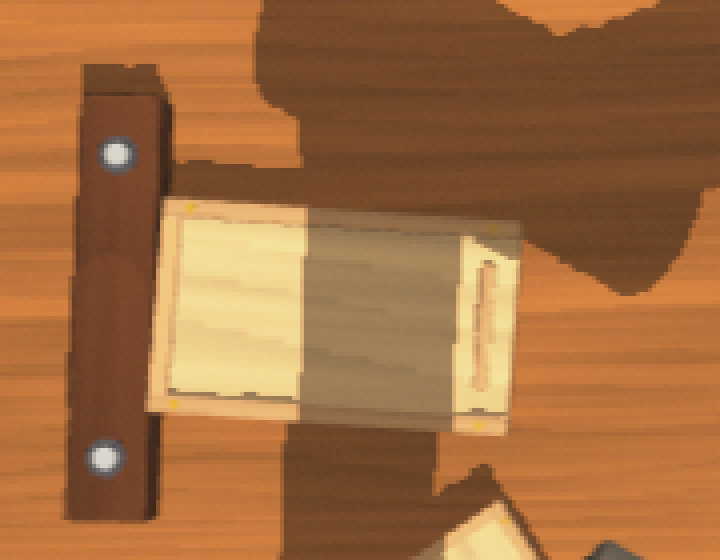

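The picture shows the lid flush with the side walls at the low end (crop x≈510–520). The closed end bears on the stop (x≈150–165), about 0.04 rad out of square, which is inside the 0.08 limit. The robot is clear of everything, so I'm handing in.

```bash
python3 -c "
from rig import env
print(env.close_job())"
```

```text
the job is handed in; nothing more can be done
None
```

The job is handed in, with no verdict reported back: the parallel lies in the case beside its mate, the lid looks fully home, and the closed case stands against the stop about 0.04 rad out of square (limit 0.08).

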